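Level the wrapping-counter scale under load

TASK

Lay the blue spirit level in the middle of the scale's pan, lengthwise towards the red knob, vial up, and let go of it there; turn the red knob of the levelling foot so that, with the level pushed firmly down until the spring foot bottoms, the bubble lies wholly between the two black lines. The scale is levelled under load, so judge the bubble only while pushing, and finish still pushing the level down with the bubble centred. Leave the other things on the counter where they are.

Things in the scene. Friction and masses are not known exactly. Their poses are not given: they have to be found in the camera images.
- level_mid (a point): Blue spirit level, a straight bar 200 x 30 x 40 mm (x, y, z) of about 0.35 kg with black ends; this point is its centre, 20 mm above its underside. x runs along its length, z up. It starts lying flat on the counter, vial up. Grasp it across its 30 mm width.
- vial (a point): Middle of the green vial in the level's top, 36 mm above its underside, read from above. Two black lines cross the vial 10.5 mm either side of this point. The flat top of the level is 40 mm above its underside and is solid everywhere, over the vial too, so it can be pressed anywhere.
- bubble_mid (a point): Middle of the white bubble, 14 mm long, that runs along the vial (level's x) to the higher end: 0.7 mm from the vial's middle per milliradian of slope, at most 14 mm; it takes about a second to settle. Wholly between the lines means within 3.5 mm of the vial's middle.
- pan (a point): Bench scale: this point is the middle of the flat top face of its aluminium pan, 230 x 290 mm (x, y), about 75 mm above the counter. y points to the end with the red knob, z up from the pan. The scale stands still on the counter; its pan tips only about x, by a hinge line 140 mm from this point on the side away from the knob. The knob end is carried by the levelling foot, and is always too low at the start when loaded.
- deck (a joint): Sprung tipping of the scale on its levelling foot: 0.012 rad when unloaded (knob end about 4 mm up), 0 when pushed down to the stop. With the level lying on the middle of the pan it takes 3 to 5 N straight down over the level's middle to reach the stop; 10 to 15 N holds it there safely.
- knob_grip (a point): Red bar-shaped knob of the levelling foot, on a vertical axis 200 mm from the pan's middle along y; the bar is 46 mm long (its x), 14 mm wide (y) and 34 mm tall, and stands on a black disc of radius 22 mm. This point is on the axis, 12 mm below the bar's top, 20 mm above the disc's top and about 122 mm above the counter. Grip it across the 14 mm from above. The knob stays at its height.
- knob (a joint): Angle of the knob, from -2.6 to 2.6 rad, growing clockwise seen from above. Each rad clockwise raises the knob end by 10 milliradians (7 mm of bubble travel towards the knob end); it stays where it is left. Turning clockwise by about 0.8 to 1.5 rad is needed; where it is level differs from time to time.
- roll: White paper label roll standing on the counter, 60 mm across, 50 mm tall; origin under its centre. Leave alone.
- marker: Black and grey marker pen lying on the counter, about 130 x 13 x 13 mm. Leave alone.
- dispenser: Dark steel tape dispenser, 180 x 60 x 96 mm, origin under its centre. Leave alone.
Not all that is in view belongs to the job. Of the things shaped like the part that bears level_mid, the blue one is meant.

How it is judged:
On the way:
1. the spirit level lies in the middle of the pan, lengthwise towards the knob, and is let go (x of level_mid in the frame of pan between -0.035 and 0.035 m and y of level_mid in the frame of pan between -0.035 and 0.035 m and z of level_mid in the frame of pan between 0.015 and 0.025 m and z of vial in the frame of pan above 0.03 m and angle between the x axis of level_mid and the y axis of pan, either way round below 0.17 rad and contact force between the fingers and level below 0.1 N), for 0.2 s.
At the end, for the whole second after the job is handed in: level on the pan within 35 mm of its middle each way and 0.17 rad of the line to the knob; fingers bear on it with over 3 N and hold the spring foot at its stop (deck below 0.0015 rad); bubble within 3.5 mm of the vial's middle; pan level within 9 mrad (x of level_mid in the frame of pan between -0.035 and 0.035 m and y of level_mid in the frame of pan between -0.035 and 0.035 m and z of level_mid in the frame of pan between 0.015 and 0.025 m and z of vial in the frame of pan above 0.03 m and angle between the x axis of level_mid and the y axis of pan, either way round below 0.17 rad and value of joint deck below 0.0015 rad and contact force between the fingers and level above 3 N and x of bubble_mid in the frame of vial between -0.0035 and 0.0035 m and angle between pan's own z axis and vertical below 0.009 rad); the arm keeps its last pose, push and grip.
It fails at once if a bystander is moved (distance of any of roll, marker, dispenser from where it was at the start of the episode above 0.03 m).
It also fails if it takes over 72 s, if anything falls off the work surface, if the arm or the gripper's body presses on something with over 40 N, if the wrist force passes 120 N, or if a joint passes its speed limit or range.

ROBOT

A 6-joint arm with a two-finger parallel gripper is mounted at the origin on the work surface. World frame = base frame: x ahead of the robot, y to its left, z up, the work surface at z = 0. Lengths are in m, angles in rad, forces in N, time in s.
With the tool pointing down it reaches from about 0.35 to 0.85 m from the base axis. Payload 8.1 kg.
Tool frame: the origin (TCP) lies midway between the tips of the shut fingers; the grasp point (between the pads) lies 19 mm behind it; x points along the fingers, y is the direction in which the jaws open and shut, and the axes are right-handed (so a half turn about x gives the same grasp; the last joint's range is limited). The gripper opens to 93 mm and grips with 3 to 60 N. Pads are 15 mm wide; open, the fingers measure 128 mm over their backs; the gripper's body (75 mm by 188 mm) begins 65 mm behind the grasp point.
Start: joints at [1.245, 0.13, 1.488, -0, 1.523, -0.085], TCP at [0.143, 0.583, 0.219] pointing down, gripper open.
Joint ranges: [-2.96, 2.96], [-0.89, 2.26], [0.02, 2.5], [-1.34, 4.48], [0, 2.73], [-2.66, 2.66]. Speed limits (rad/s): [2.39, 2.39, 2.79, 3.14, 3.14, 3.14].

INTERFACE

Orientations are given as a rotation vector (axis times angle).
In Python, from bench import manip gives the robot as it stands.
- The arm moves only by the tool apply_moves, never from a script. Its argument "rows" is a list of rows, each a list of 3 entries, a list of its own where there are three numbers: the shift along the tool's x, y, z as a fraction of full scale, then the turn, a rotation vector about the tool's x, y, z as a fraction of full scale, then the gripper command: -1 is shut, 1 is fully open, values between are in proportion. A call has 1 to 20 rows; each row shifts and turns the commanded pose from where the row before left it, along the tool's axes as they then stand; what a row does not reach is not made up. Full scale, the value 1, is 50 cm for a shift and 120 degrees for a turn. A row lasts 1/10 s, in which the tool goes at most 50 mm and 8.59 degrees, less where a joint would pass 70% of its speed; a pose out of reach is approached as far as the arm can. A call with a number of a shift or a turn outside -1 to 1 is refused whole. A call with a gripper value outside its range is refused whole. The fingers move at their own pace and stop on an object; "force" is the grip in N (left out, the last holds). Time passes only in rows, so rows that do not move let the fingers close. It gives the time, the measured TCP pose, the force and the opening at its end, in the units of the state.
- manip.get_obs(): the state, without advancing time (a new reading comes with each control period).
- manip.snapshot(name): name is "side" or "top"; returns a dict with "color" (384x512x3 uint8, red, green, blue), "depth" (384x512 float32, m along the optical axis (not along the pixel's ray), 0 where there is no reading), "intrinsics" (3x3 intrinsics, pixels), "k1" (the pictures are not rectified: a ray, as slopes to the right and down, at radius r is drawn at 1 + k1 r^2 times it, then the intrinsics apply), "position" and "attitude" of the camera in the world. Camera axes: x right, y down, z forward; pixel columns grow to the right and rows downward; lengths in m; the calibration is good to about 2 mm. A picture is of the moment at which its call begins.
- manip.close_job(): hands the job in, once; it reports no verdict.
Trained networks look in a picture, given as the dict that the camera call returned (one of the last four; its "shot" number tells which), for a name from the list of things; names that differ only in an ending like _2 or _b are one class to them, and where a whole thing is asked for, a point or a joint stands for the part that bears it (a point fixed in the world has none). Each returns a list of dicts, best first, with "score" (0 to 1); they miss things now and then, are a little off and sometimes report something else, mostly with a low value. They report only what shows in the picture. A call takes as long as a camera call. They do not tell look-alikes from the thing itself.
- manip.recognise(picture, label): "position" ([x, y, z] in m, in the coordinates of the camera as it stood for that picture, good to about 4 mm: the middle of the surface that is visible of it).
The state is a dict: "clock": time; "qpos": joint angles; "qvel": joint speeds; "tau": joint torques, N m; "tcp_pos": TCP position; "orientation": TCP orientation; "contact_force": force on the tool from outside, world axes, zero at the start; "ft_torque": the same for the moment, N m; "opening": opening from 0.0 (shut) to 1.0 (fully open).
Only numpy, scipy, OpenCV 4.12 (cv2) and the standard library are available. Lean on these libraries where they do the work, as an engineer would, in place of code of your own. Each camera call takes 0.05 s, during which the arm holds its last target. There are 200 camera calls.

## Working session

There is one attempt and no reset: what is moved stays moved. The work goes in short steps, Python scripts to look and compute and a tool call to move; the robot and the scene stay as the last step left them, time stands still between calls to the robot, and variables do not carry over. Pictures are saved under pics/ and viewed, about 8 in all and at most 12, crops included, and the job is handed in when it is done.

Besides the shell and the picture viewer there is one more tool, called as name(argument=value, ...), one argument or row to a line, values as JSON. apply_moves: Moves the arm, as the interface text tells. Its arguments: {"type":"object","properties":{"rows":{"type":"array"},"force":{"type":"number"}},"required":["rows"]}

```bash
mkdir -p pics; ls; cat > h.py <<'E'
import numpy as np, cv2
from scipy.spatial.transform import Rotation as R
from bench import manip
def att(s):
    a=np.array(s["attitude"],float)
    if a.shape==(3,3): return a
    return R.from_rotvec(a).as_matrix() if a.size==3 else R.from_quat(a).as_matrix()
def world(s,p): return att(s)@np.array(p)+np.array(s["position"])
def pix(s,u,v,z=None,depth=None):
    "pixel -> world point, at given world z (or by depth)"
    K=np.array(s["intrinsics"]);D=np.array([s["k1"],0,0,0],float)
    q=cv2.undistortPoints(np.array([[[u,v]]],float),K,D)[0,0]
    d=np.array([q[0],q[1],1.]);A=att(s);o=np.array(s["position"])
    if z is not None:
        w=A@d; return o+w*(z-o[2])/w[2]
    d0=depth if depth else s["depth"][int(round(v)),int(round(u))]
    return A@(d*d0)+o
def proj(s,p):
    K=np.array(s["intrinsics"]);D=np.array([s["k1"],0,0,0],float)
    c=att(s).T@(np.array(p)-np.array(s["position"]))
    return cv2.projectPoints(c[None],np.zeros(3),np.zeros(3),K,D)[0][0,0]
E
python3 - <<'E'
from h import *
o=manip.get_obs();print(o)
ims=[]
for n in("top","side"):
    s=manip.snapshot(n);print(n,s["position"],s["attitude"],s["intrinsics"],s["k1"])
    cv2.imwrite(f"pics/{n}0.png",s["color"][:,:,::-1])
    for l in("level_mid","vial","bubble_mid","pan","knob_grip","roll","marker","dispenser"):
        for d in manip.recognise(s,l)[:4]:
            w=world(s,d["position"]);print(n,l,round(d["score"],2),w.round(3),proj(s,w).round())
E
```

```text
pics
{'clock': 0.0, 'qpos': array([ 1.24460838e+00,  1.31174388e-01,  1.48927903e+00,  4.98209746e-06,
        1.52297654e+00, -8.53890518e-02]), 'qvel': array([-0.0008244 , -0.00025294,  0.00135444, -0.00041068, -0.00160235,
       -0.0015652 ]), 'tau': array([-1.00541649e-03, -5.59848690e+01, -4.91752946e+01,  7.65645225e-02,
        3.59807862e-02, -1.07921812e-04]), 'tcp_pos': array([0.14287558, 0.58215904, 0.21757968]), 'orientation': array([ 0.18763585,  1.56289715, -0.19046513]), 'contact_force': array([-0.31545471,  0.17470986, -0.41664818]), 'ft_torque': array([ 0.0159561 , -0.03099138,  0.00589306]), 'opening': 1.002038867983461}
top [0.28826474 0.06738908 1.1658036 ] [-2.09424912  2.14776899 -0.20571658] [[363.91786213   0.         255.09028107]
 [  0.         363.91786213 187.22917417]
 [  0.           0.           1.        ]] -0.1054073745660332
top level_mid 0.98 [0.758 0.375 0.04 ] [159. 115.]
top level_mid 0.97 [0.23  0.308 0.04 ] [177. 279.]
top level_mid 0.77 [0.513 0.357 0.04 ] [163. 188.]
top vial 0.85 [0.232 0.302 0.04 ] [179. 278.]
top vial 0.63 [0.755 0.374 0.
[... 230 characters left out ...]
9 -0.042  0.013] [284. 118.]
top dispenser 0.7 [0.744 0.195 0.033] [213. 118.]
side [ 0.22587419 -0.711       0.98555839] [-2.36163465  0.40481703 -0.15774049] [[373.41822341   0.         260.68089189]
 [  0.         373.41822341 192.41663806]
 [  0.           0.           1.        ]] 0.0018530887761006266
side level_mid 0.96 [0.227 0.284 0.036] [169. 182.]
side level_mid 0.7 [0.516 0.342 0.033] [241. 155.]
side vial 0.67 [0.511 0.347 0.032] [240. 154.]
side vial 0.66 [0.23  0.288 0.037] [169. 181.]
side vial 0.56 [0.765 0.368 0.026] [298. 138.]
side pan 0.82 [ 0.52  -0.17   0.075] [295. 254.]
side roll 0.63 [0.387 0.105 0.043] [226. 205.]
side dispenser 0.95 [0.75  0.18  0.032] [314. 168.]
```

View pics/top0.png

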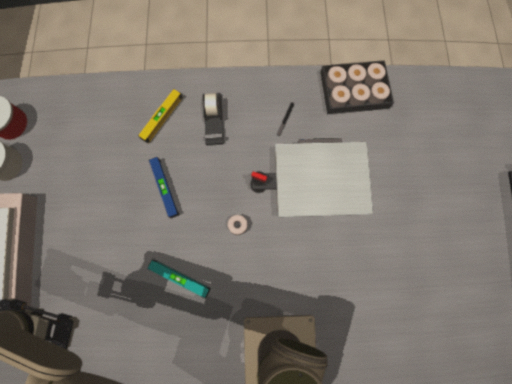

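The picture shows three look-alikes: yellow at (160,115), blue at (164,187) and teal at (178,279). I choose the blue one at (164,187). The pan is at about (323,178), the knob at (260,178). Next I measure them and check the choice in a crop.

```bash
python3 - <<'E'
from h import *
s=manip.snapshot("top");c=s["color"];hsv=cv2.cvtColor(c,cv2.COLOR_RGB2HSV);print(o:=hsv[195,167],hsv[279,190],hsv[177,259],hsv[180,320])
def fit(m,z,name,roi):
    k=np.zeros(m.shape,np.uint8);x0,x1,y0,y1=roi;k[y0:y1,x0:x1]=m[y0:y1,x0:x1]
    v,u=np.nonzero(k);P=np.array([pix(s,a,b,z=z)[:2] for a,b in zip(u,v)],np.float32)
    r=cv2.minAreaRect(P);b=cv2.boxPoints(r);e=max((b[1]-b[0],b[2]-b[1]),key=np.linalg.norm)
    print(name,len(P),"c",np.round(r[0],4),"size",np.round(r[1],3),"long ang",round(float(np.arctan2(e[1],e[0])),4),"mean",P.mean(0).round(4))
H,S,V=[hsv[...,i].astype(int) for i in range(3)]
fit((H>105)&(H<130)&(S>120),.04,"blue",(140,190,145,225))
mb=((H>105)&(H<130)&(S>120))|(V<60)
fit(mb,.04,"blue+black",(145,185,150,222))
fit(((H<8)|(H>172))&(S>140),.134,"knob",(240,285,160,195))
fit((V>165)&(S<60),.075,"pan",(268,380,135,222))
for u,v in((164,195),(259,176),(300,160),(350,160),(300,205),(350,205)):print(u,v,pix(s,u,v).round(4))
a=cv2.resize(c[140:230,140:230],None,fx=4,fy=4,interpolation=cv2.INTER_CUBIC);b=cv2.resize(c[133:223,240:385],None,fx=3,fy=4,interpolation=cv2.INTER_CUBIC)
cv2.imwrite("pics/crop1.png",np.hstack([a,b])[:,:,::-1])
E
```

```text
[108 164 121] [ 85 153  65] [  1 202 188] [ 26  21 186]
blue 371 c [0.5182 0.3562] size [0.197 0.028] long ang 0.3497 mean [0.5157 0.355 ]
blue+black 387 c [0.5167 0.3533] size [0.202 0.032] long ang 0.3521 mean [0.513  0.3536]
knob 99 c [0.5209 0.0516] size [0.044 0.021] long ang 1.2154 mean [0.5211 0.0513]
pan 6619 c [ 0.5238 -0.1476] size [0.229 0.286] long ang -1.5691 mean [ 0.5218 -0.1463]
164 195 [0.4897 0.3519 0.0386]
259 176 [0.5227 0.0512 0.13  ]
300 160 [ 0.5827 -0.0782  0.0757]
350 160 [ 0.5796 -0.2354  0.0744]
300 205 [ 0.4422 -0.0716  0.0737]
350 205 [ 0.4377 -0.2242  0.0761]
```

View pics/crop1.png

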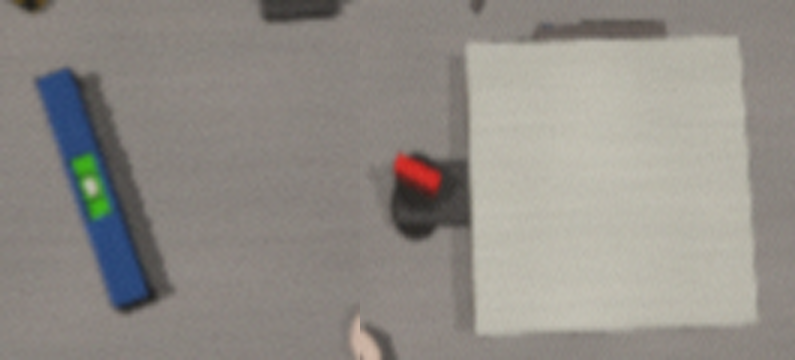

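The crop confirms the choice. On the left is the blue bar, axis from about (60,80) to (130,300), with its green vial at (90,187). On the right are the pan and the red knob bar at (417,172). All sizes match (200x30, 44x~17, 229x286; knob–pan distance 0.199 m).

```bash
cat >> h.py <<'E'
def go(x,y,z,th):
    "report tool-axis shift (m and fractions) and turn from measured pose; th=jaw direction in world"
    o=manip.get_obs();M=R.from_rotvec(o["orientation"]).as_matrix();p=o["tcp_pos"]
    t=np.array([[0,np.cos(th),np.sin(th)],[0,np.sin(th),-np.cos(th)],[-1,0,0]])
    sh=M.T@(np.array([x,y,z])-p);rv=R.from_matrix(M.T@t).as_rotvec()
    print("t",round(o["clock"],2),"tcp",p.round(4),"jaw",round(float(np.arctan2(M[1,1],M[0,1])),4),"F",o["contact_force"].round(2),"open",round(o["opening"],3),"q",o["qpos"].round(2))
    print(" shift frac",(sh/.5).round(4),"turn frac",(rv/np.deg2rad(120)).round(4),"shift after turn",(t.T@(np.array([x,y,z])-p)/.5).round(4))
E
python3 - <<'E'
from h import *
go(.518,.356,.1,.35+np.pi/2)
go(.518,.356,.1,.35-np.pi/2)
E
```

```text
t 0.95 tcp [0.1431 0.5827 0.2187] jaw 1.33 F [ 1.51  0.41 -0.42] open 0.999 q [ 1.24  0.13  1.49  0.    1.52 -0.09]
 shift frac [ 0.2373 -0.2615  0.8364] turn frac [-0.2821 -0.     -0.    ] shift after turn [ 0.2373 -0.6831  0.5489]
t 0.95 tcp [0.1431 0.5827 0.2187] jaw 1.33 F [ 1.51  0.41 -0.42] open 0.999 q [ 1.24  0.13  1.49  0.    1.52 -0.09]
 shift frac [ 0.2373 -0.2615  0.8364] turn frac [ 1.2179 -0.      0.    ] shift after turn [ 0.2373  0.6831 -0.5489]
```

apply_moves(
  rows=[
    [[0,0,0],[-0.0705,0,0],1],
    [[0,0,0],[-0.0705,0,0],1],
    [[0,0,0],[-0.0705,0,0],1],
    [[0,0,0],[-0.0706,0,0],1],
    [[0,-0.0683,0.0549],[0,0,0],1],
    [[0,-0.0683,0.0549],[0,0,0],1],
    [[0,-0.0683,0.0549],[0,0,0],1],
    [[0,-0.0683,0.0549],[0,0,0],1],
    [[0,-0.0683,0.0549],[0,0,0],1],
    [[0,-0.0683,0.0549],[0,0,0],1],
    [[0,-0.0683,0.0549],[0,0,0],1],
    [[0,-0.0683,0.0549],[0,0,0],1],
    [[0,-0.0683,0.0549],[0,0,0],1],
    [[0,-0.0683,0.0549],[0,0,0],1],
    [[0.06,0,0],[0,0,0],1],
    [[0.06,0,0],[0,0,0],1],
    [[0.06,0,0],[0,0,0],1],
    [[0.05,0,0],[0,0,0],1],
    [[0,0,0],[0,0,0],1],
    [[0,0,0],[0,0,0],1],
  ],
)

```text
clock: 2.95
tcp_pos: [0.5178, 0.3559, 0.1038]
orientation: [-0.275, 1.554, 0.274]
contact_force: [0.2, 0.4, 0.5]
opening: 1.002
```

```bash
python3 - <<'E'
from h import *
go(.518,.356,.007,.35+np.pi/2)
s=manip.snapshot("side");t=manip.snapshot("top")
cv2.imwrite("pics/a1.png",np.hstack([cv2.resize(s["color"][90:210,180:310],None,fx=3,fy=3),cv2.resize(t["color"][130:250,100:230],None,fx=3,fy=3)])[:,:,::-1])
for l in("level_mid","vial"):
    for d in manip.recognise(s,l)[:3]:print(l,round(d["score"],2),world(s,d["position"]).round(3))
E
```

```text
t 2.95 tcp [0.5178 0.3559 0.1038] jaw 1.9208 F [0.23 0.37 0.46] open 1.002 q [ 0.52  0.28  1.53  0.    1.33 -1.4 ]
 shift frac [0.1936 0.     0.0005] turn frac [ 0.     -0.0004  0.0001] shift after turn [ 0.1936 -0.      0.0003]
level_mid 0.96 [0.763 0.363 0.032]
level_mid 0.91 [0.518 0.34  0.035]
level_mid 0.9 [0.229 0.286 0.037]
vial 0.98 [0.512 0.347 0.035]
vial 0.94 [0.764 0.366 0.026]
vial 0.59 [0.23  0.287 0.036]
```

View pics/a1.png

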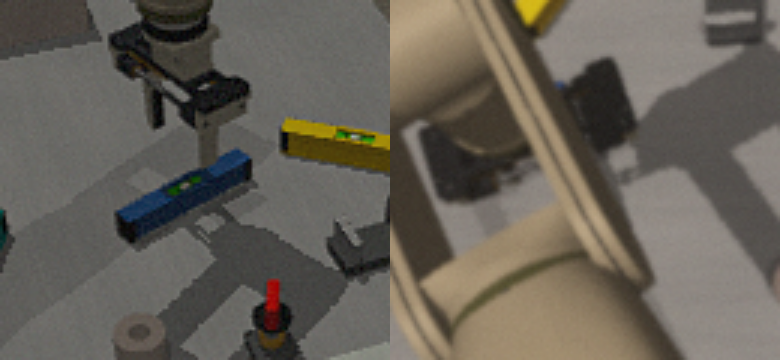

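The gripper straddles the blue bar across its width (vial at about (185,185) in the left half). I go down and grip it.

apply_moves(
  rows=[
    [[0.06,0,0],[0,0,0],1],
    [[0.06,0,0],[0,0,0],1],
    [[0.05,0,0],[0,0,0],1],
    [[0.022,0,0],[0,0,0],1],
    [[0,0,0],[0,0,0],1],
    [[0,0,0],[0,0,0],1],
    [[0,0,0],[0,0,0],-1],
    [[0,0,0],[0,0,0],-1],
    [[0,0,0],[0,0,0],-1],
    [[0,0,0],[0,0,0],-1],
    [[0,0,0],[0,0,0],-1],
    [[0,0,0],[0,0,0],-1],
    [[0,0,0],[0,0,0],-1],
    [[0,0,0],[0,0,0],-1],
    [[-0.02,0,0],[0,0,0],-1],
    [[-0.06,0,0],[0,0,0],-1],
    [[-0.08,0,0],[0,0,0],-1],
    [[-0.08,0,0],[0,0,0],-1],
    [[-0.08,0,0],[0,0,0],-1],
    [[-0.06,0,0],[0,0,0],-1],
  ],
  force=35,
)

```text
clock: 5.15
tcp_pos: [0.5183, 0.3562, 0.2011]
orientation: [-0.274, 1.551, 0.275]
contact_force: [1.2, 0.3, -3.6]
opening: 0.325
```

```bash
python3 - <<'E'
from h import *
go(.523,-.147,.19,0)
s=manip.snapshot("side")
for l in("vial","level_mid"):
    for d in manip.recognise(s,l)[:3]:print(l,round(d["score"],2),world(s,d["position"]).round(3))
E
```

```text
t 5.15 tcp [0.5183 0.3562 0.2011] jaw 1.9209 F [ 1.17  0.3  -3.65] open 0.325 q [ 0.52  0.21  1.43 -0.    1.5  -1.4 ]
 shift frac [ 0.0211 -0.9486 -0.3365] turn frac [ 9.172e-01  5.000e-04 -1.100e-03] shift after turn [0.0222 0.0094 1.0065]
vial 0.84 [0.226 0.288 0.037]
vial 0.79 [0.484 0.337 0.214]
vial 0.64 [0.766 0.367 0.028]
level_mid 0.71 [0.492 0.333 0.218]
level_mid 0.69 [0.228 0.286 0.038]
level_mid 0.58 [0.763 0.363 0.032]
```

apply_moves(
  rows=[
    [[0,0,0],[0.0705,0,0],-1],
    [[0,0,0],[0.0706,0,0],-1],
    [[0,0,0],[0.0706,0,0],-1],
    [[0,0,0],[0.0705,0,0],-1],
    [[0,0,0],[0.0705,0,0],-1],
    [[0,0,0],[0.0706,0,0],-1],
    [[0,0,0],[0.0706,0,0],-1],
    [[0,0,0],[0.0705,0,0],-1],
    [[0,0,0],[0.0705,0,0],-1],
    [[0,0,0],[0.0706,0,0],-1],
    [[0,0,0],[0.0706,0,0],-1],
    [[0,0,0],[0.0705,0,0],-1],
    [[0,0,0],[0.0705,0,0],-1],
    [[0,0,0.05],[0,0,0],-1],
    [[0,0,0.08],[0,0,0],-1],
    [[0,0,0.08],[0,0,0],-1],
    [[0,0,0.08],[0,0,0],-1],
    [[0,0,0.08],[0,0,0],-1],
    [[0,0,0.08],[0,0,0],-1],
    [[0,0,0.08],[0,0,0],-1],
  ],
)

```text
clock: 7.3
tcp_pos: [0.5161, 0.0894, 0.1945]
orientation: [1.207, 1.212, -1.213]
contact_force: [0.8, 0.3, -2.9]
opening: 0.32
```

apply_moves(
  rows=[
    [[0,0,0.08],[0,0,0],-1],
    [[0,0,0.08],[0,0,0],-1],
    [[0,0,0.08],[0,0,0],-1],
    [[0,0.005,0.08],[0,0,0],-1],
    [[0,0.004,0.08],[0,0,0],-1],
    [[0,0,0.05],[0,0,0],-1],
    [[0,0,0.026],[0,0,0],-1],
    [[0,0,0],[0,0,0],-1],
    [[0,0,0],[0,0,0],-1],
    [[0,0,0],[0,0,0],-1],
  ],
)

```text
clock: 8.3
tcp_pos: [0.5224, -0.1455, 0.197]
orientation: [1.208, 1.211, -1.208]
contact_force: [-0.6, 0.7, -3.5]
opening: 0.321
```

```bash
python3 - <<'E'
from h import *
go(.523,-.147,.09,0)
s=manip.snapshot("side")
cv2.imwrite("pics/a2.png",cv2.resize(s["color"][120:340,180:420],None,fx=2.5,fy=2.5)[:,:,::-1])
for l in("vial","level_mid"):
    for d in manip.recognise(s,l)[:3]:print(l,round(d["score"],2),world(s,d["position"]).round(3))
E
```

```text
t 8.3 tcp [ 0.5224 -0.1455  0.197 ] jaw 0.0014 F [-0.57  0.65 -3.53] open 0.321 q [-0.37 -0.01  1.68  0.    1.48 -0.37]
 shift frac [0.2141 0.0014 0.0031] turn frac [ 0.0007 -0.0004  0.0004] shift after turn [0.2141 0.0012 0.003 ]
vial 0.87 [ 0.513 -0.204  0.224]
vial 0.56 [0.226 0.287 0.036]
level_mid 0.88 [ 0.519 -0.208  0.225]
level_mid 0.69 [0.231 0.283 0.038]
level_mid 0.47 [0.699 0.401 0.008]
```

View pics/a2.png

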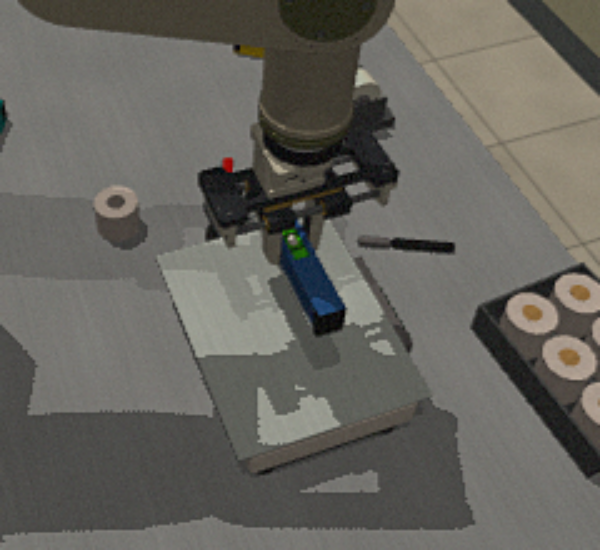

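The level is held, vial up (green at (297,243)). Its near end is at about (332,305) and the marker and roll are untouched. I check its offset along y before setting it down.

```bash
python3 - <<'E'
from h import *
s=manip.snapshot("side")
for u,v in((331,303),(318,312),(297,243),(343,300)):print(pix(s,180+u/2.5,120+v/2.5,z=.231).round(4))
E
```

```text
[ 0.5247 -0.2435  0.231 ]
[ 0.5082 -0.2491  0.231 ]
[ 0.5234 -0.1622  0.231 ]
[ 0.5374 -0.2442  0.231 ]
```

apply_moves(
  rows=[
    [[0.05,0,0],[0,0,0],-1],
    [[0.06,0,0],[0,0,0],-1],
    [[0.06,0,0],[0,0,0],-1],
    [[0.03,0,0],[0,0,0],-1],
    [[0.01,0,0],[0,0,0],-1],
    [[0.006,0,0],[0,0,0],-1],
    [[0.006,0,0],[0,0,0],-1],
    [[0.004,0,0],[0,0,0],-1],
    [[0,0,0],[0,0,0],-1],
    [[0,0,0],[0,0,0],-1],
    [[0,0,0],[0,0,0],-1],
  ],
)

```text
clock: 9.6
tcp_pos: [0.5229, -0.1471, 0.0851]
orientation: [1.209, 1.208, -1.209]
contact_force: [0.8, 0.4, -3.2]
opening: 0.32
```

apply_moves(
  rows=[
    [[0.003,0,0],[0,0,0],-1],
    [[0.002,0,0],[0,0,0],-1],
    [[0,0,0],[0,0,0],-1],
    [[0,0,0],[0,0,0],-1],
  ],
)

```text
clock: 10.0
tcp_pos: [0.5234, -0.1468, 0.0836]
orientation: [1.21, 1.208, -1.208]
contact_force: [-2.5, 4.7, 6.6]
opening: 0.318
```

Contact is made (about 10 N change). I release and lift.

apply_moves(
  rows=[
    [[0,0,0],[0,0,0],0.3],
    [[0,0,0],[0,0,0],0.3],
    [[0,0,0],[0,0,0],0.3],
    [[0,0,0],[0,0,0],0.3],
    [[0,0,0],[0,0,0],0.3],
    [[-0.03,0,0],[0,0,0],0.3],
    [[-0.06,0,0],[0,0,0],0.3],
    [[-0.06,0,0],[0,0,0],0.3],
    [[-0.05,0,0],[0,0,0],0.3],
    [[0,0,0],[0,0,0],-1],
    [[0,0,-0.06],[0,0,0],-1],
    [[0,0,-0.06],[0,0,0],-1],
    [[0,0,0],[0,0,0],-1],
    [[0,0,0],[0,0,0],-1],
    [[0,0,0],[0,0,0],-1],
    [[0,0,0],[0,0,0],-1],
    [[0,0,0],[0,0,0],-1],
  ],
)

```text
clock: 11.7
tcp_pos: [0.5225, -0.0877, 0.182]
orientation: [1.21, 1.209, -1.21]
contact_force: [-0.1, -0.5, -0.3]
opening: 0.024
```

```bash
python3 - <<'E'
from h import *
go(.523,-.087,.115,0)
s=manip.snapshot("side");t=manip.snapshot("top")
a=cv2.resize(s["color"][170:320,230:380],(600,600),interpolation=cv2.INTER_CUBIC)
cv2.imwrite("pics/a3.png",np.hstack([a[:,:400],cv2.resize(t["color"][110:230,230:310],(400,600),interpolation=cv2.INTER_CUBIC)])[:,:,::-1])
for n,q in(("s",s),("t",t)):
  for l in("vial","level_mid","bubble_mid"):
    for d in manip.recognise(q,l)[:3]:print(n,l,round(d["score"],2),world(q,d["position"]).round(3))
E
```

```text
t 11.7 tcp [ 0.5225 -0.0877  0.182 ] jaw -0.0009 F [-0.11 -0.51 -0.32] open 0.024 q [-0.26 -0.04  1.73 -0.    1.45 -0.26]
 shift frac [ 0.134   0.0011 -0.0014] turn frac [-0.0004  0.      0.0001] shift after turn [ 0.1341  0.0011 -0.0014]
s vial 0.96 [ 0.515 -0.165  0.111]
s vial 0.84 [0.227 0.289 0.035]
s level_mid 0.85 [ 0.522 -0.17   0.114]
s level_mid 0.73 [0.23  0.285 0.038]
s level_mid 0.64 [0.819 0.324 0.029]
s bubble_mid 0.28 [ 0.513 -0.178  0.077]
t vial 0.82 [0.758 0.37  0.039]
t vial 0.77 [0.232 0.304 0.04 ]
t vial 0.71 [ 0.511 -0.177  0.114]
t level_mid 0.89 [0.232 0.305 0.041]
t level_mid 0.66 [ 0.515 -0.178  0.113]
t level_mid 0.66 [0.76  0.374 0.038]
t bubble_mid 0.58 [0.388 0.12  0.048]
t bubble_mid 0.45 [ 0.503 -0.086  0.073]
```

View pics/a3.png

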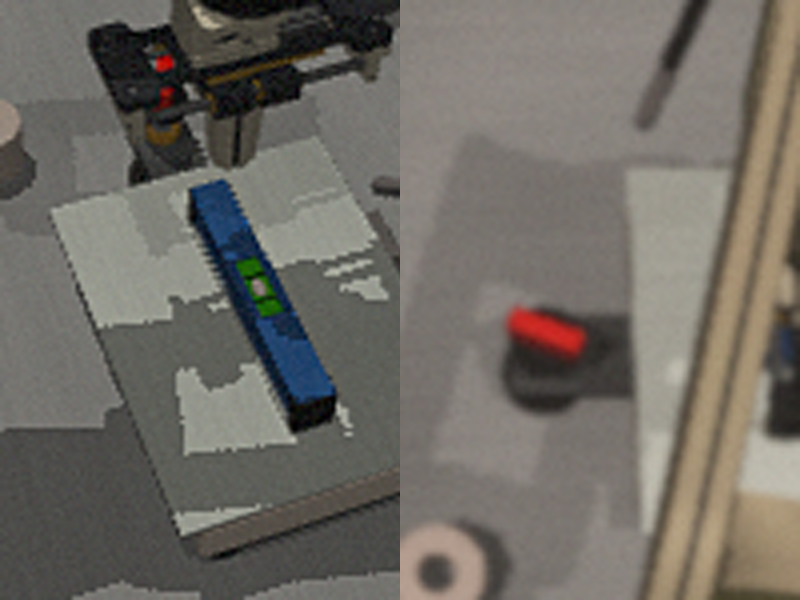

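The level lies on the pan in line with the knob, vial and both black lines visible from the side camera (bubble at (259,287), near mid-vial while unloaded). I press 60 mm knob-side of the vial so that it stays visible.

apply_moves(
  rows=[
    [[0.05,0,0],[0,0,0],-1],
    [[0.05,0,0],[0,0,0],-1],
    [[0.02,0,0],[0,0,0],-1],
    [[0.006,0,0],[0,0,0],-1],
    [[0.004,0,0],[0,0,0],-1],
    [[0.004,0,0],[0,0,0],-1],
    [[0,0,0],[0,0,0],-1],
    [[0,0,0],[0,0,0],-1],
  ],
  force=20,
)

```text
clock: 12.9
tcp_pos: [0.5231, -0.0871, 0.1159]
orientation: [1.209, 1.208, -1.208]
contact_force: [0.8, -0.3, -0.1]
opening: 0.003
```

apply_moves(
  rows=[
    [[0.003,0,0],[0,0,0],-1],
    [[0.003,0,0],[0,0,0],-1],
    [[0,0,0],[0,0,0],-1],
    [[0,0,0],[0,0,0],-1],
  ],
)

```text
clock: 13.3
tcp_pos: [0.5229, -0.0867, 0.1126]
orientation: [1.21, 1.209, -1.208]
contact_force: [0.3, 3.0, 3.8]
opening: 0.01
```

apply_moves(
  rows=[
    [[0.003,0,0],[0,0,0],-1],
    [[0,0,0],[0,0,0],-1],
    [[0,0,0],[0,0,0],-1],
  ],
)

```text
clock: 13.6
tcp_pos: [0.5237, -0.0866, 0.1122]
orientation: [1.21, 1.208, -1.207]
contact_force: [-0.7, 5.3, 10.4]
opening: 0.004
```

apply_moves(
  rows=[
    [[0.002,0,0],[0,0,0],-1],
    [[0,0,0],[0,0,0],-1],
    [[0,0,0],[0,0,0],-1],
    [[0,0,0],[0,0,0],-1],
    [[0,0,0],[0,0,0],-1],
    [[0,0,0],[0,0,0],-1],
    [[0,0,0],[0,0,0],-1],
    [[0,0,0],[0,0,0],-1],
    [[0,0,0],[0,0,0],-1],
    [[0,0,0],[0,0,0],-1],
    [[0,0,0],[0,0,0],-1],
    [[0,0,0],[0,0,0],-1],
    [[0,0,0],[0,0,0],-1],
  ],
)

```text
clock: 14.9
tcp_pos: [0.5243, -0.0866, 0.1121]
orientation: [1.211, 1.207, -1.206]
contact_force: [-1.7, 5.8, 15.0]
opening: 0.007
```

```bash
cat >> h.py <<'E'
def patch(n=6,cam="side",z=.111,cx=.522,cy=-.147,hx=.03,hy=.055,step=.0005):
    "rectified mean colour patch; rows along +y (top = knob end), columns along +x"
    ys=np.arange(cy+hy,cy-hy,-step);xs=np.arange(cx-hx,cx+hx,step)
    acc=0
    for _ in range(n):
        s=manip.snapshot(cam);acc=acc+s["color"].astype(float)
    uv=np.array([[proj(s,[x,y,z]) for x in xs] for y in ys],np.float32)
    return cv2.remap((acc/n).astype(np.float32),uv[...,0],uv[...,1],cv2.INTER_CUBIC),xs,ys
E
python3 - <<'E'
from h import *
print(manip.get_obs()["contact_force"].round(1))
P,xs,ys=patch();np.save("p0.npy",P)
cv2.imwrite("pics/b0.png",cv2.resize(np.clip(P,0,255).astype(np.uint8),None,fx=2.7,fy=2.7)[:,:,::-1])
g=P[...,1]-P[...,0];k=g>40;r,c=np.nonzero(k);print("green rows",ys[r.max()],ys[r.min()],"cols",xs[c.min()],xs[c.max()],k.sum())
c0=int(np.median(c));B=P[:,c0-4:c0+5].mean(1)
for i in range(0,len(ys),3):
    if abs(ys[i]+.147)<.05: print(round(ys[i],4),B[i].round())
E
```

```text
[-1.7  5.8 15. ]
green rows -0.18400000000000008 -0.12700000000000003 cols 0.5125 0.533 2500
-0.098 [27. 43. 59.]
-0.0995 [18. 38. 60.]
-0.101 [17. 38. 61.]
-0.1025 [21. 42. 67.]
-0.104 [21. 43. 71.]
-0.1055 [19. 42. 71.]
-0.107 [19. 42. 70.]
-0.1085 [22. 43. 71.]
-0.11 [25. 45. 71.]
-0.1115 [24. 45. 70.]
-0.113 [22. 44. 69.]
-0.1145 [20. 43. 69.]
-0.116 [19. 42. 69.]
-0.1175 [20. 43. 69.]
-0.119 [25. 45. 72.]
-0.1205 [29. 46. 75.]
-0.122 [27. 44. 77.]
-0.1235 [21. 38. 77.]
-0.125 [19. 38. 66.]
-0.1265 [22. 51. 43.]
-0.128 [27. 74. 16.]
-0.1295 [29. 94. -0.]
-0.131 [28. 99.  1.]
-0.1325 [26. 97.  7.]
-0.134 [28. 96.  9.]
-0.1355 [32. 96. 10.]
-0.137 [33. 99.  9.]
-0.1385 [ 31. 103.  10.]
-0.14 [25. 95. 10.]
-0.1415 [21. 68. 11.]
-0.143 [21. 48. 12.]
-0.1445 [22. 56. 11.]
-0.146 [25. 82. 10.]
-0.1475 [28. 98.  9.]
-0.149 [25. 99.  5.]
-0.1505 [23. 94. -0.]
-0.152 [34. 91.  9.]
-0.1535 [60. 93. 35.]
-0.155 [ 97. 102.  78.]
-0.1565 [126. 114. 110.]
-0.158 [135. 122. 120.]
-0.1595 [140. 126. 124.]
-0.161 [140. 127. 123.]
-0.1625 [139. 127. 122.]
-0.164 [143. 127. 128.]
-0.1655 [135. 120. 120.]
-0.167 [107. 107.  89.]
-0.1685 [70. 93. 46.]
-0.17 [36. 86.  9.]
-0.1715 [25. 91. -3.]
-0.173 [23. 96. -1.]
-0.1745 [20. 89.  3.]
-0.176 [20. 74. 20.]
-0.1775 [23. 62. 59.]
-0.179 [27. 58. 93.]
-0.1805 [ 30.  58. 109.]
-0.182 [ 31.  60. 108.]
-0.1835 [ 34.  67. 109.]
-0.185 [ 35.  71. 114.]
-0.1865 [ 35.  68. 110.]
-0.188 [ 36.  66. 107.]
-0.1895 [ 36.  67. 107.]
-0.191 [ 36.  68. 107.]
-0.1925 [ 35.  68. 108.]
-0.194 [ 34.  67. 108.]
-0.1955 [ 32.  66. 108.]
```

View pics/b0.png

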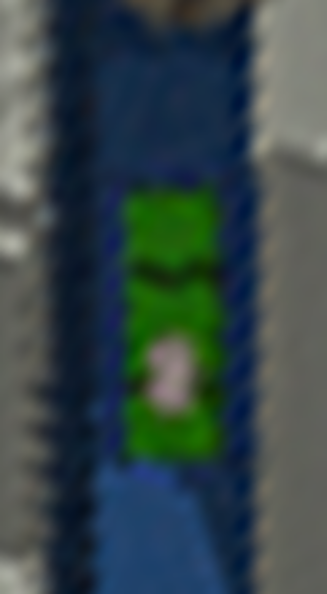

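The patch shows the vial from y = -0.127 to -0.177, with its black lines at about -0.143 and -0.163. The bubble centre is at -0.161, so it sits ~8.5 mm away from the knob end. That calls for ~1.2 rad clockwise. I lift off and go to the knob.

apply_moves(
  rows=[
    [[-0.02,0,0],[0,0,0],-1],
    [[-0.06,0,0],[0,0,0],-1],
    [[-0.06,0,0],[0,0,0],-1],
    [[-0.05,0,0],[0,0,0],0.2],
    [[0,0,-0.06],[0.0566,0,0],0.2],
    [[0,0,-0.06],[0.0566,0,0],0.2],
    [[0,0,-0.06],[0.0566,0,0],0.2],
    [[0,0,0],[0,0,0],0.2],
    [[0,0,0],[0,0,0],0.2],
  ],
)

```text
clock: 16.1
tcp_pos: [0.5329, 0.002, 0.2043]
orientation: [1.463, 1.021, -1.465]
contact_force: [0.1, -0.5, 0.4]
opening: 0.474
```

```bash
python3 - <<'E'
from h import *
go(.521,.0515,.145,-.355)
s=manip.snapshot("side")
hsv=cv2.cvtColor(s["color"],cv2.COLOR_RGB2HSV);m=((hsv[...,0]<8)|(hsv[...,0]>172))&(hsv[...,1]>140)&(hsv[...,2]>90)
m[:, :200]=0;v,u=np.nonzero(m);print(len(u),u.mean() if len(u) else 0,v.mean() if len(u) else 0)
a=cv2.resize(s["color"][140:290,220:370],(600,600),interpolation=cv2.INTER_CUBIC)
cv2.imwrite("pics/c0.png",a[:,:,::-1])
E
```

```text
t 16.1 tcp [0.5329 0.002  0.2043] jaw -0.3523 F [ 0.06 -0.53  0.38] open 0.474 q [-0.09 -0.04  1.69 -0.    1.49  0.26]
 shift frac [ 0.1186 -0.0564 -0.0849] turn frac [0.0013 0.0005 0.0003] shift after turn [ 0.1187 -0.0567 -0.0846]
41 270.4390243902439 188.34146341463415
```

apply_moves(
  rows=[
    [[0,-0.0275,-0.042],[0,0,0],0.2],
    [[0,-0.0275,-0.042],[0,0,0],0.2],
    [[0.05,0,0],[0,0,0],0.2],
    [[0.05,0,0],[0,0,0],0.2],
    [[0,0,0],[0,0,0],0.2],
    [[0,0,0],[0,0,0],0.2],
  ],
)

```text
clock: 16.75
tcp_pos: [0.5216, 0.0499, 0.1546]
orientation: [1.465, 1.02, -1.468]
contact_force: [0.9, 0.0, 1.2]
opening: 0.601
```

```bash
python3 - <<'E'
from h import *
go(.522,.051,.107,-.355)
s=manip.snapshot("side");t=manip.snapshot("top")
cv2.imwrite("pics/c1.png",np.hstack([cv2.resize(q[a:a+100,b:b+100],(400,400),interpolation=cv2.INTER_CUBIC) for q,a,b in((s["color"],140,220),(t["color"],130,210))])[:,:,::-1])
E
```

```text
t 16.75 tcp [0.5216 0.0499 0.1546] jaw -0.3559 F [0.88 0.05 1.22] open 0.601 q [-0.   -0.03  1.78 -0.    1.4   0.35]
 shift frac [ 0.0952  0.0002 -0.0024] turn frac [-0.0004  0.0004  0.0006] shift after turn [ 0.0952  0.0001 -0.0023]
```

View pics/c1.png

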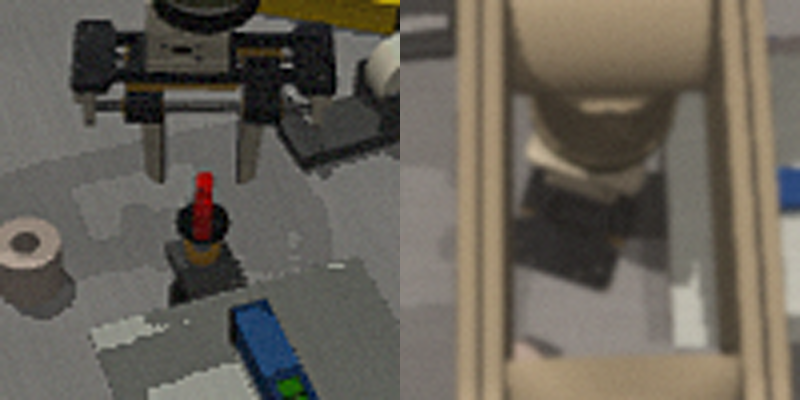

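The fingers stand either side of the red bar at (205,205), well centred. I go down and grip it.

apply_moves(
  rows=[
    [[0.04,0,-0.002],[0,0,0],0.2],
    [[0.04,0,0],[0,0,0],0.2],
    [[0.014,0,0],[0,0,0],0.2],
    [[0,0,0],[0,0,0],0.2],
    [[0,0,0],[0,0,0],-1],
    [[0,0,0],[0,0,0],-1],
    [[0,0,0],[0,0,0],-1],
    [[0,0,0],[0,0,0],-1],
    [[0,0,0],[0,0,0],-1],
    [[0,0,0],[0,0,0],-1],
    [[0,0,0],[0,0,0],-1],
    [[0,0,0],[0,0,0],-1],
  ],
  force=30,
)

```text
clock: 18.05
tcp_pos: [0.5229, 0.0514, 0.1079]
orientation: [1.467, 1.018, -1.466]
contact_force: [2.9, -3.9, 1.2]
opening: 0.147
```

apply_moves(
  rows=[
    [[0,0,0],[0.0637,0,0],-1],
    [[0,0,0],[0.0637,0,0],-1],
    [[0,0,0],[0.0637,0,0],-1],
    [[0,0,0],[0.0637,0,0],-1],
    [[0,0,0],[0.0637,0,0],-1],
    [[0,0,0],[0.0637,0,0],-1],
    [[0,0,0],[0.0637,0,0],-1],
    [[0,0,0],[0.0637,0,0],-1],
    [[0,0,0],[0.0637,0,0],-1],
    [[0,0,0],[0,0,0],-1],
    [[0,0,0],[0,0,0],-1],
    [[0,0,0],[0,0,0],-1],
  ],
)

```text
clock: 19.25
tcp_pos: [0.5226, 0.0519, 0.1079]
orientation: [2.213, 0.019, -2.212]
contact_force: [2.2, -1.8, 1.5]
opening: 0.148
```

```bash
python3 - <<'E'
from h import *
go(.522,.051,.107,-1.555)
print(manip.get_obs()["ft_torque"].round(2))
E
```

```text
t 19.25 tcp [0.5226 0.0519 0.1079] jaw -1.5533 F [ 2.15 -1.81  1.52] open 0.148 q [ 0.    0.01  1.82 -0.    1.31  1.55]
 shift frac [0.0017 0.0017 0.0011] turn frac [ 0.0008 -0.0002 -0.    ] shift after turn [0.0017 0.0017 0.0011]
[-0.39 -0.25 -0.07]
```

apply_moves(
  rows=[
    [[0,0,0],[0,0,0],0.0],
    [[0,0,0],[0,0,0],0.0],
    [[0,0,0],[0,0,0],0.0],
    [[-0.05,0,0],[0,0,0],0.0],
    [[-0.06,0,0],[0,0,0],0.0],
    [[-0.06,0,0],[-0.0675,0,0],-1],
    [[0,0,0],[-0.0675,0,0],-1],
    [[0,0,0],[-0.0675,0,0],-1],
    [[0,0,0],[-0.0675,0,0],-1],
    [[0,0,0],[-0.0675,0,0],-1],
    [[0,0,0],[-0.0675,0,0],-1],
    [[0,0,0],[-0.0675,0,0],-1],
    [[0,0,0],[-0.0675,0,0],-1],
    [[0,0,0],[-0.0675,0,0],-1],
    [[0,0,0],[-0.0675,0,0],-1],
    [[0,0,0],[-0.0675,0,0],-1],
  ],
  force=20,
)

```text
clock: 20.85
tcp_pos: [0.522, 0.052, 0.1923]
orientation: [1.205, 1.212, -1.206]
contact_force: [0.1, -0.2, -0.4]
opening: 0.009
```

apply_moves(
  rows=[
    [[0,0,0.07],[0,0,0],-1],
    [[0,0,0.07],[0,0,0],-1],
    [[0,0,0.07],[0,0,0],-1],
    [[0,0,0.068],[0,0,0],-1],
    [[0,0,0],[0,0,0],-1],
    [[0,0,0],[0,0,0],-1],
  ],
)

```text
clock: 21.45
tcp_pos: [0.5219, -0.0874, 0.1924]
orientation: [1.211, 1.209, -1.211]
contact_force: [-0.5, -0.1, -0.4]
opening: 0.006
```

```bash
python3 - <<'E'
from h import *
go(.523,-.087,.122,0)
E
```

```text
t 21.45 tcp [ 0.5219 -0.0874  0.1924] jaw -0.0027 F [-0.49 -0.09 -0.41] open 0.006 q [-0.26 -0.05  1.72  0.    1.47 -0.26]
 shift frac [ 0.1407  0.0024 -0.0008] turn frac [-0.0013 -0.0003  0.0003] shift after turn [ 0.1407  0.0023 -0.0008]
```

apply_moves(
  rows=[
    [[0.05,0.002,0],[0,0,0],-1],
    [[0.06,0,0],[0,0,0],-1],
    [[0.024,0,0],[0,0,0],-1],
    [[0.006,0,0],[0,0,0],-1],
    [[0.004,0,0],[0,0,0],-1],
    [[0.004,0,0],[0,0,0],-1],
    [[0.003,0,0],[0,0,0],-1],
    [[0.003,0,0],[0,0,0],-1],
    [[0,0,0],[0,0,0],-1],
    [[0,0,0],[0,0,0],-1],
  ],
)

```text
clock: 22.45
tcp_pos: [0.5236, -0.0871, 0.1162]
orientation: [1.211, 1.208, -1.209]
contact_force: [-0.1, 1.3, 2.6]
opening: 0.002
```

apply_moves(
  rows=[
    [[0.003,0,0],[0,0,0],-1],
    [[0.003,0,0],[0,0,0],-1],
    [[0,0,0],[0,0,0],-1],
    [[0,0,0],[0,0,0],-1],
    [[0,0,0],[0,0,0],-1],
  ],
)

```text
clock: 22.95
tcp_pos: [0.5246, -0.0869, 0.1145]
orientation: [1.212, 1.206, -1.208]
contact_force: [-1.3, 5.1, 13.3]
opening: 0.005
```

apply_moves(
  rows=[
    [[0.001,0,0],[0,0,0],-1],
    [[0,0,0],[0,0,0],-1],
    [[0,0,0],[0,0,0],-1],
    [[0,0,0],[0,0,0],-1],
    [[0,0,0],[0,0,0],-1],
    [[0,0,0],[0,0,0],-1],
    [[0,0,0],[0,0,0],-1],
    [[0,0,0],[0,0,0],-1],
    [[0,0,0],[0,0,0],-1],
    [[0,0,0],[0,0,0],-1],
    [[0,0,0],[0,0,0],-1],
    [[0,0,0],[0,0,0],-1],
    [[0,0,0],[0,0,0],-1],
    [[0,0,0],[0,0,0],-1],
  ],
)

```text
clock: 24.35
tcp_pos: [0.5249, -0.0869, 0.1145]
orientation: [1.212, 1.206, -1.207]
contact_force: [-1.8, 4.9, 13.8]
opening: 0.006
```

```bash
cat > read.py <<'E'
from h import *
import sys
print(manip.get_obs()["contact_force"].round(1))
P,xs,ys=patch(z=.1125);np.save(sys.argv[1]+".npy",P)
cv2.imwrite(f"pics/{sys.argv[1]}.png",cv2.resize(np.clip(P,0,255).astype(np.uint8),None,fx=2.7,fy=2.7)[:,:,::-1])
for Q in(np.load("p0.npy"),P):
    gr=((Q[...,1]-Q[...,0])>35)&((Q[...,1]-Q[...,2])>35)
    w=np.clip(Q[...,0]-60,0,None)*(np.abs(ys+.152)<.028)[:,None]*(np.abs(xs-.522)<.011)[None]
    w[:,:]*=(Q.max(2)-Q.min(2)<50)
    r,c=np.nonzero(gr);e=[np.quantile(ys[r],.01),np.quantile(ys[r],.99)]
    print("green",np.round(e,4),"mid",round(np.mean(e),4),"bubble",round(float((w.sum(1)*ys).sum()/w.sum()),4))
    col=Q[:,int(np.median(c))-9:int(np.median(c))-5,1].mean(1);col2=Q[:,int(np.median(c))+6:int(np.median(c))+10,1].mean(1)
    for q in(col,col2):
        f=[(a,b) for a,b in((-.148,-.136),(-.169,-.158))]
        out=[]
        for a,b in f:
            k=(ys>a)&(ys<b);ww=np.clip(np.median(q[k])-q[k],0,None);out.append(round(float((ww*ys[k]).sum()/max(ww.sum(),1e-6)),4))
        print("  lines",out)
E
python3 read.py b1
```

```text
[-1.8  4.9 13.8]
green [-0.176 -0.128] mid -0.152 bubble -0.1612
  lines [-0.1426, -0.164]
  lines [-0.1419, -0.1634]
green [-0.1775 -0.1285] mid -0.153 bubble -0.1543
  lines [-0.1438, -0.1646]
  lines [-0.1428, -0.1647]
```

View pics/b1.png

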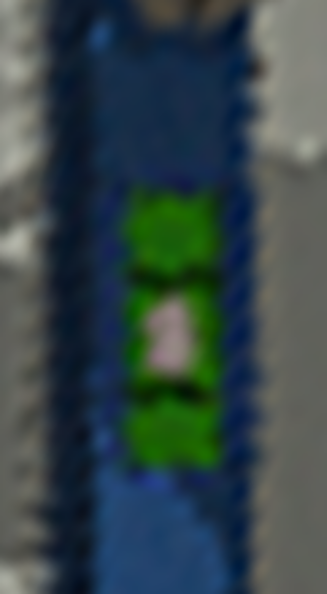

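The bubble sits at row 337 between the lines at rows 277 and 393, clear of both. The push is steady at about 14 N. I hand in.

```bash
python3 -c "
from h import *
print(manip.close_job());print(manip.get_obs()['contact_force'])"
```

```text
the job is handed in; nothing more can be done
None
the job is handed in; nothing more can be done
```

The blue level is on the middle of the pan, and I handed the job in while still pushing it down with the bubble centred. The hand-in reports no verdict.

- **What I did:** I laid the level on the pan in line with the knob, vial up, and let go of it. Pushed down, the bubble read about 8.5 mm away from the knob end, so I turned the red knob 1.2 rad clockwise. I then pushed down again, about 60 mm to the knob side of the vial so that the side camera could see it.
- **Bubble:** My last reading put it about 0.3 mm from the midpoint of the black lines, or 1.3 mm from the middle of the green area. The two references disagree by about 1 mm, but both are inside the 3.5 mm limit. The bubble moved about 7 to 8 mm, against 8.4 mm expected from the turn.
- **Push:** About 14 N downward, steady, with about 5 N sideways. A further 0.5 mm of downward command did not move the tool, so I take the spring foot to be at its stop; I could not read the deck joint.
- **Placement:** The middle of the vial appeared 5 to 7 mm from the pan's middle, away from the knob, well inside the 35 mm allowed.
- **Not checked:** I did not re-measure the roll, marker and dispenser at the end; the arm kept clear of them. The clock was about 25 s at hand-in.

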